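Make the bench dead, put the meter away, reset the stop

ROBOT

A 6-joint arm with a two-finger parallel gripper is mounted at the origin on the work surface. World frame = base frame: x ahead of the robot, y to its left, z up, the work surface at z = 0. Lengths are in m, angles in rad, forces in N, time in s.
With the tool pointing down it reaches from about 0.3 to 0.75 m from the base axis. Payload 8.5 kg.
Tool frame: the origin (TCP) lies at the very end of the fingers, on their centre line; the grasp point (between the pads) lies 19 mm behind it; z points along the fingers, y is the line along which they close (so a half turn about z gives the same grasp; the last joint's range is limited). The gripper opens to 85 mm and grips with 20 to 120 N. Pads are 22 mm wide; open, the fingers measure 114 mm over their backs; the gripper's body (76 mm by 85 mm) begins 54 mm behind the grasp point. The pads swing forward as they close: fully open they stand 13 mm farther back than shut.
Start: joints at [0.902, 0.381, 1.297, -0, 1.464, -0.215], TCP at [0.241, 0.494, 0.208] pointing down, gripper open.
Joint ranges: [-3.11, 3.11], [-0.89, 2.33], [0.22, 2.48], [-1.42, 4.56], [0.17, 2.85], [-2.88, 2.88]. Speed limits (rad/s): [2.39, 2.39, 3.14, 3.14, 3.14, 3.14].

INTERFACE

Orientations are given as a unit quaternion [x, y, z, w].
In Python, from station import telemetry, optics, workorder gives the robot as it stands. The module is installed in compiled form; this text tells all that it offers.
- The arm moves only by the shell command python3 -m creep 'ROWS' [FORCE]. ROWS is a JSON object of lists of equal length, an entry for each row: "turn": the turn, a rotation vector about the world's x, y, z in units of 1.5 rad (1.0 is 1.5 rad), a list of three; "travel": the shift along the world's x, y, z in units of 0.4 m (1.0 is 0.4 m), a list of three; "gripper": the opening, from -1 (shut) to 1 (fully open). A call has exactly 5 rows; each row is the pose to reach, as a shift and turn from the pose commanded when the call began; what a row does not reach only later rows make up. A row lasts 1/8 s, in which the tool goes at most 62.5 mm and 10.7 degrees, less where a joint would pass 70% of its speed; a pose out of reach is approached as far as the arm can. A call with a number of a shift or a turn outside -1 to 1 is refused whole. A call with a gripper value outside its range is refused whole. The fingers move at their own pace and stop on an object; FORCE is the grip in N (left out, the last holds). Time passes only in rows, so rows that repeat a pose let the fingers close, or fill a call up. It gives the time, the measured TCP pose, the force, the opening and the grip force at its end, in the units of the state.
- telemetry.state(): the state, without advancing time (a new reading comes with each control period).
- optics.snapshot(name): name is "side" or "top"; returns (picture, depth): 400x640x3 uint8, red, green, blue; 400x640 float32, m along the optical axis (not along the pixel's ray), 0 where there is no reading.
- optics.camera_params(name): a dict with "camera_matrix" (3x3 intrinsics, pixels), "rvec" (rotation vector, rad) and "tvec" (3), from world to camera coordinates, as OpenCV has them. Camera axes: x right, y down, z forward; pixel columns grow to the right and rows downward; lengths in m; the calibration is good to about 2 mm. A picture is of the moment at which its call begins. camera_params takes no time and is no camera call.
- workorder.hand_in(): hands the job in; it is judged then, once.
Trained networks look in the newest picture that a camera, given by its name, has taken for a name from the list of things; names that differ only in an ending like _2 or _b are one class to them, and where a whole thing is asked for, a point or a joint stands for the part that bears it (a point fixed in the world has none). Each returns a list of dicts, best first, with "p" (0 to 1); they miss things now and then, are a little off and sometimes report something else, mostly with a low value. They report only what shows in the picture. A call takes as long as a camera call. They do not tell look-alikes from the thing itself.
- optics.boxes_of(camera, thing): "pixel" ([row, column] in pixels, amid what is visible of it).
- optics.trace(camera, thing): "region" (400x640 bool, what is visible of it) and "pixel" ([row, column] in pixels, amid what is visible of it).
- optics.mark_of(camera, thing): "pixel" ([row, column] in pixels: a listed point, or the origin of a listed thing).
The state is a dict: "time": time; "joint_pos": joint angles; "joint_vel": joint speeds; "effort": joint torques, N m; "tool_pos": TCP position; "eef_rot": TCP orientation; "wrist_force": force on the tool from outside, world axes, zero at the start; "ft_torque": the same for the moment, N m; "gripper_width": finger opening in m; "gripper_force": force on a finger pad.
Only numpy, scipy, OpenCV 4.12 (cv2) and the standard library are available. Lean on these libraries where they do the work, as an engineer would, in place of code of your own. Each camera call takes 0.05 s, during which the arm holds its last target. There are 200 camera calls.

TASK

Press the red mushroom stop button on the sloping yellow box until it latches down, then pick the orange meter up from the bench and lay it gently, face up, in the tray with the orange label, either way round. Only when the meter is in its tray, twist the red button clockwise to unlatch it so that it springs fully up again. Leave the blue meter, the mug and the jar alone.

Things in the scene. Friction and masses are not known exactly. Their poses are not given: they have to be found in the camera images.
- console: fixed bench stop: grey foot 150 x 130 mm carrying a yellow sloping box 120 x 120 mm whose face rises away from the front at 30 degrees (the face's normal leans 30 degrees from vertical towards the body's -x). Origin at the centre of the underside; the centre of the sloping face is 85 mm above it. Overall height 118 mm without the button
- stop_top (a point): top centre of the red mushroom cap; moves in with the cap, does not turn with it. z: the button's axis, out of the sloping face, 30 degrees from vertical; y: the console's y. Cap: disc 56 mm across, 24 mm thick below this point, white marks on top; green stem 24 mm across; black collar 38 mm across, 10 mm high. Its underside is 30 mm off the face when up, 19 mm latched: grip the rim along the axis
- stop (a joint): how far the cap is pressed in along its axis, m: 0 fully up, at most 0.0125. It takes about 2 to 4 N (pressed slowly), then meets a hard stop; pressed beyond 0.0115 it latches and stays at about 0.011 when let go. Only twisting the cap unlatches it; a spring then lifts it
- stop_twist (a joint): how far the cap is turned clockwise (looking down on the cap), rad: 0 to 1.2; a light spring turns it back to 0. Turned beyond about 0.8 the latch is freed, and the cap springs up once nothing holds it down (a grip may hold it until the fingers open)
- meter_orange: loose hand-held meter with an orange case and black face (screen, dial), 140 (x) x 52 (y) x 36 (z) mm, 0.2 to 0.4 kg, lying face up on the bench. Origin at the centre of its underside, z up through its face; the dial adds 5 mm on top
- tray_orange: fixed tray, orange label: inside 160 (x) x 64 (y) mm, floor 4 mm and walls 16 mm above the origin, walls 5 mm thick; the long walls are cut away over the middle 80 mm for fingers. Label: flat 32 x 74 mm tab beyond the -x end. Origin: centre of the underside, 10 mm above the bench on a plywood board; x along the tray. The three trays lie 96 mm apart, in any order
- tray_blue: the same tray with a blue label; the blue meter lies in it
- tray_green: the same tray with a green label; empty, and to stay so
- meter_blue: bystander: the same meter in blue, loose in the blue tray. Origin at the centre of its underside
- mug: bystander: loose white mug, 80 mm in diameter and 90 mm high, handle to its +y, beyond the work. Origin at the centre of its underside
- jar: bystander: loose white jar, 54 mm in diameter and 85 mm high. Origin at the centre of its underside
Things that resemble listed ones, but are neither listed nor needed, are in the scene too. What is shaped like the meter_orange but pink or purple is not meant.

How it is judged:
By the outcome, as a careful person would: the job done as asked, in the order asked, and still so for the second after the job is handed in, with the robot touching nothing.
It also fails if it takes over 67 s, if anything falls off the work surface, if the arm or the gripper's body presses on something with over 40 N, if the wrist force passes 120 N, or if a joint passes its speed limit or range.

## Working session

There is one attempt and no reset: what is moved stays moved. The work goes in short steps, Python scripts to look and compute and a shell command to move; the robot and the scene stay as the last step left them, time stands still between calls to the robot, and variables do not carry over. Pictures are saved under pics/ and viewed, at most 10 in all, crops included, and the job is handed in when it is done.

```bash
mkdir -p pics; cat > h.py <<'E'
import numpy as np, cv2
from station import telemetry, optics, workorder
def cam(n):
    p=optics.camera_params(n); K=np.array(p["camera_matrix"],float); R=cv2.Rodrigues(np.array(p["rvec"],float))[0]; t=np.array(p["tvec"],float).ravel()
    return K,R,t
def world(n,rc,d):
    "pixels (N,2) row,col with depths -> world points"
    K,R,t=cam(n); rc=np.atleast_2d(rc).astype(float); d=np.atleast_1d(d)
    c=np.stack([(rc[:,1]-K[0,2])/K[0,0],(rc[:,0]-K[1,2])/K[1,1],np.ones(len(rc))],1)*d[:,None]
    return (c-t)@R
def cloud(n,depth,mask):
    rc=np.argwhere(mask&(depth>0)); return world(n,rc,depth[rc[:,0],rc[:,1]])
def tri(rcs):
    "two-view triangulation from {cam: [row,col]}"
    A=[]
    for n,(r,c) in rcs.items():
        K,R,t=cam(n); P=K@np.c_[R,t]; A+=[c*P[2]-P[0],r*P[2]-P[1]]
    X=np.linalg.svd(np.array(A))[2][-1]; return X[:3]/X[3]
def proj(n,X):
    K,R,t=cam(n); return cv2.projectPoints(np.atleast_2d(X).astype(float),R,t,K,None)[0][:,0,::-1]
def save(n,img): cv2.imwrite(n,img[:,:,::-1])
E
python3 - <<'E'
from h import *
np.set_printoptions(precision=3,suppress=True)
for n in("side","top"):
    im,d=optics.snapshot(n); save(f"pics/{n}0.png",im); np.save(f"{n}0.npy",d)
    K,R,t=cam(n); print(n,"cam at",-R.T@t,"axis",R[2],K[0,0])
    for th in("stop_top","console","meter_orange","tray_orange","tray_blue","tray_green","meter_blue","mug","jar"):
        print(th,[(np.round(x["pixel"]).tolist(),round(x["p"],2)) for x in optics.mark_of(n,th)][:4])
s=telemetry.state(); print(s["time"],s["tool_pos"],s["eef_rot"],s["gripper_width"],s["wrist_force"])
E
```

```text
side cam at [-0.066 -0.598  0.766] axis [ 0.522  0.589 -0.617] 365.19467684459204
stop_top [([158.0, 279.0], 0.7)]
console [([189.0, 278.0], 0.77), ([289.0, 421.0], 0.52)]
meter_orange [([222.0, 243.0], 0.97), ([220.0, 311.0], 0.86), ([168.0, 315.0], 0.8), ([320.0, 319.0], 0.77)]
tray_orange [([249.0, 365.0], 0.78), ([267.0, 391.0], 0.68)]
tray_blue [([269.0, 390.0], 0.95)]
tray_green [([285.0, 420.0], 0.95), ([186.0, 357.0], 0.42)]
meter_blue [([268.0, 393.0], 0.91), ([205.0, 382.0], 0.27)]
mug [([185.0, 356.0], 0.58)]
jar [([206.0, 382.0], 0.68)]
top cam at [0.345 0.004 1.367] axis [ 0.124  0.002 -0.992] 441.8088714634259
stop_top [([185.0, 238.0], 0.59), ([130.0, 341.0], 0.44)]
console [([190.0, 236.0], 0.77)]
meter_orange [([250.0, 260.0], 0.95), ([295.0, 214.0], 0.9), ([201.0, 305.0], 0.87), ([272.0, 400.0], 0.87)]
tray_orange [([188.0, 235.0], 0.61), ([194.0, 370.0], 0.58), ([192.0, 403.0], 0.22)]
tray_blue [([193.0, 402.0], 0.7)]
tray_green [([190.0, 435.0], 0.69)]
meter_blue [([191.0, 404.0], 0.96)]
mug [([124.0, 296.0], 0.9), ([192.0, 435.0], 0.71)]
jar [([130.0, 340.0], 0.8)]
1.0 [0.241 0.494 0.208] [0.225 0.974 0.    0.   ] 0.08530752319104856 [ 0.575 -0.294 -0.106]
```

View pics/top0.png

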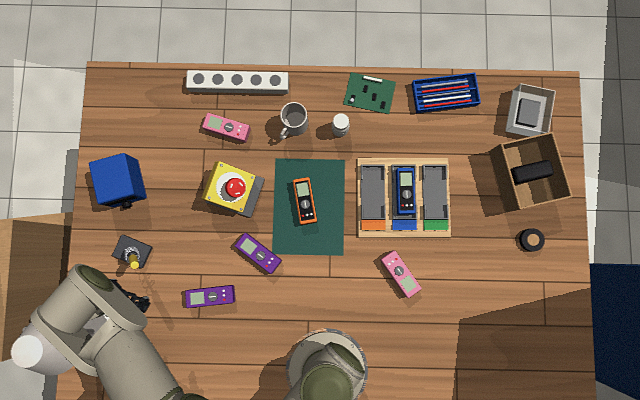

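View pics/side0.png

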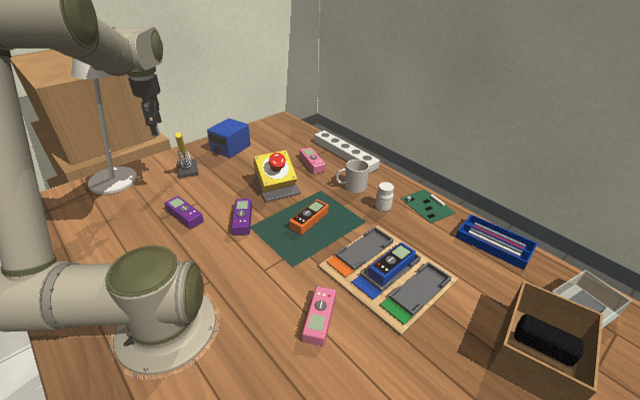

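Top view: the orange meter is at (201,305). It could be confused with the purple meters at (251,258) and (296,209) and the pink ones at (127,226) and (272,400). I choose (201,305), which is (214,309) in the side view. The button is at (187,235) top and (160,277) side. The orange-label tray is the left one, at (190,372), with its label at (225,373). Next I measure and take a close crop.

```bash
cat > m.py <<'E'
from h import *
np.set_printoptions(precision=4,suppress=True)
def hsv(im): return cv2.cvtColor(im,cv2.COLOR_RGB2HSV)
def near(m,rc,r):
    y,x=np.ogrid[:400,:640]; return m&((y-rc[0])**2+(x-rc[1])**2<r*r)
def plane(P):
    P=P.copy()
    for _ in range(4):
        c=P.mean(0); n=np.linalg.svd(P-c,full_matrices=False)[2][2]; n*=np.sign(n[2]); e=abs((P-c)@n); P=P[e<max(2*np.median(e),.001)]
    return c,n,e.std()
E
cat > m1.py <<'E'
from m import *
S={}
for n in("side","top"):
    im,d=optics.snapshot(n); S[n]=(im,d,hsv(im))
C={"top":dict(b=(187,235),m=(201,305),t=(190,372)),"side":dict(b=(160,277),m=(214,309),t=(247,365))}
pix={}
for n,(im,d,h) in S.items():
    H,Sa,V=h[...,0],h[...,1],h[...,2]
    red=near(((H<6)|(H>174))&(Sa>150),C[n]["b"],22); yel=near((H>20)&(H<33)&(Sa>130),C[n]["b"],40)
    P=cloud(n,d,red); c,nn,e=plane(P); print(n,"red",red.sum(),P.mean(0),"top plane c",c,"n",nn,P.max(0))
    Y=cloud(n,d,yel); Y=Y[Y[:,2]>.045]; c,nn,e=plane(Y); print(" yellow n",nn,"lean deg",np.degrees(np.arccos(nn[2])),"az",np.degrees(np.arctan2(nn[1],nn[0])),c)
    for th in("meter_orange",):
        r=[x for x in optics.trace(n,th) if np.hypot(*(np.array(x["pixel"])-C[n]["m"]))<20][0]
        M=cloud(n,d,r["region"]); pix[n]=r["pixel"]; T=M[(M[:,2]>.028)&(M[:,2]<.042)]
        R=cv2.minAreaRect((T[:,:2]*1000).astype(np.float32)); print(" meter rect mm",R,"z med",np.median(T[:,2]),len(T))
    org=near((H>=5)&(H<=14)&(Sa>170),C[n]["t"],48)&~near(org0:=np.ones_like(red),C[n]["m"],40)
    L=cloud(n,d,org); print(" label",np.median(L,0),org.sum(), cv2.minAreaRect((L[:,:2]*1000).astype(np.float32)))
    for th in ("tray_orange","tray_blue","tray_green","meter_blue"):
        for r in optics.trace(n,th)[:2]:
            T=cloud(n,d,r["region"]); print(" ",th,round(r["p"],2),np.round(r["pixel"]),np.median(T,0),cv2.minAreaRect((T[:,:2]*1000).astype(np.float32)))
im=S["top"][0][100:290,190:460]; save("pics/crop1.png",cv2.resize(im,None,fx=2.9,fy=2.9,interpolation=cv2.INTER_CUBIC))
E
python3 m1.py
```

```text
side red 160 [0.5224 0.2623 0.1285] top plane c [0.5228 0.2621 0.1292] n [-0.1422 -0.5024  0.8528] [0.5493 0.2872 0.1442]
 yellow n [-0.1554 -0.4753  0.866 ] lean deg 30.003956464532948 az -108.1084769831432 [0.5228 0.2832 0.078 ]
 meter rect mm ((501.253173828125, 74.67240905761719), (137.7139892578125, 52.766685485839844), 11.729015350341797) z med 0.035763278542973516 490
 label [ 0.4357 -0.1364  0.0154] 245 ((435.46673583984375, -132.71376037597656), (34.375125885009766, 79.12154388427734), 1.4948561191558838)
  tray_orange 0.96 [252. 359.] [ 0.5145 -0.1341  0.0143] ((519.059326171875, -130.2486572265625), (203.41830444335938, 81.9368896484375), 1.2053011655807495)
  tray_orange 0.34 [161. 278.] [0.5226 0.2611 0.1277] ((540.1115112304688, 266.486328125), (85.62703704833984, 46.27607345581055), 7.9125590324401855)
  tray_blue 0.7 [281. 371.] [ 0.4533 -0.2475  0.0156] ((520.3754272460938, -228.68035888671875), (201.83653259277344, 78.19253540039062), 0.03209986537694931)
  tray_green 0.87 [295. 414.] [ 0.5185 -0.3261  0.0144] ((531.6495971679688, -321.40167236328125), (220.35479736
[... 816 characters left out ...]
44140625), (70.38599395751953, 221.42942810058594), 49.13262939453125)
  tray_orange 0.93 [201. 372.] [ 0.5178 -0.1307  0.014 ] ((521.2581176757812, -130.12124633789062), (204.1630096435547, 73.92516326904297), 1.1012988090515137)
  tray_blue 0.81 [214. 401.] [ 0.4614 -0.2092  0.0154] ((521.049560546875, -225.04315185546875), (200.9629669189453, 76.71334838867188), 3.3664700984954834)
  tray_green 0.85 [196. 436.] [ 0.5227 -0.3216  0.0141] ((525.6141357421875, -322.278564453125), (209.8199005126953, 77.73102569580078), 2.0235679149627686)
  meter_blue 0.69 [189. 405.] [ 0.5334 -0.2242  0.0496] ((536.46435546875, -230.82260131835938), (138.8582305908203, 62.11455535888672), 2.307666301727295)
```

View pics/crop1.png

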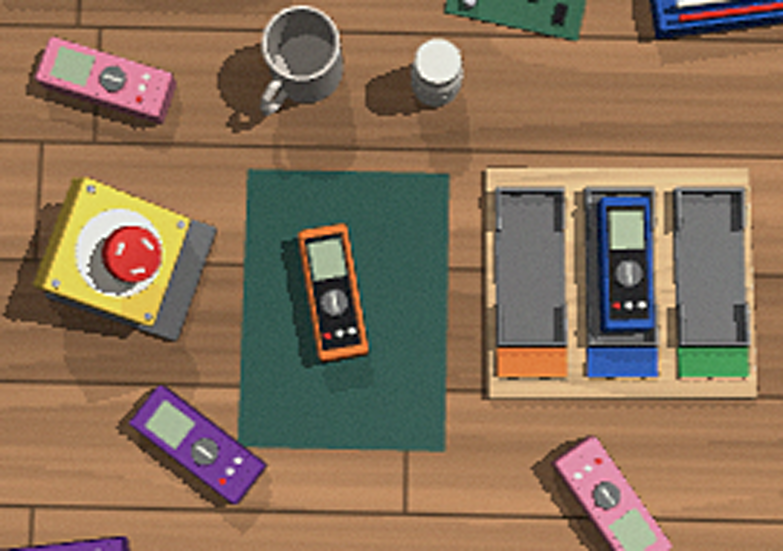

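Crop: the orange meter is at crop (333,292), the red cap at (133,254), and the empty orange-label tray at (530,265). The choice holds. Next I refine the cap centre with a circle fit, using both views.

```bash
cat > cap.py <<'E'
from m import *
from scipy.spatial.transform import Rotation as Ro
def capfit(n,ctr,az=np.radians(-107.8)):
    ax=np.array([.5*np.cos(az),.5*np.sin(az),.866]); e2=np.array([-np.sin(az),np.cos(az),0]); e1=np.cross(e2,ax)
    im,d=optics.snapshot(n); h=hsv(im); red=near(((h[...,0]<6)|(h[...,0]>174))&(h[...,1]>120),ctr,22)
    red=cv2.morphologyEx(red.astype(np.uint8),cv2.MORPH_CLOSE,np.ones((5,5)))>0
    P=cloud(n,d,red); a=P@ax; top=np.percentile(a,97); T=P[a>top-.012]
    (u,v),r=cv2.minEnclosingCircle((np.c_[T@e1,T@e2]*1000).astype(np.float32))
    return u/1000*e1+v/1000*e2+ax*np.median(a[a>top-.003]), r, red.sum(), ax
if __name__=="__main__":
    for n,c in(("side",(160,277)),("top",(187,235))): print(n,*capfit(n,c))
    im=[[x["pixel"] for x in optics.mark_of(n,"stop_top")][0] for n in("side","top")]
    print("tri",im,tri(dict(side=im[0],top=im[1])))
    s=telemetry.state(); R=Ro.from_quat(s["eef_rot"]).as_matrix(); print(R)
E
python3 cap.py
```

```text
side [0.5237 0.262  0.1322] 28.24690818786621 201 [-0.1528 -0.4761  0.866 ]
top [0.5214 0.2672 0.1348] 27.11735725402832 308 [-0.1528 -0.4761  0.866 ]
tri [[159.5, 281.0], [189.8, 235.3]] [0.5236 0.2648 0.1298]
[[-0.8988  0.4384  0.    ]
 [ 0.4384  0.8988  0.    ]
 [-0.      0.     -1.    ]]
```

```bash
python3 -m creep '{"travel":[[0.1,-0.1,0.05],[0.2,-0.2,0.08],[0.3,-0.3,0.08],[0.4,-0.4,0.08],[0.5,-0.5,0.08]],"turn":[[0,0,0],[0.08,-0.027,0],[0.166,-0.054,0],[0.249,-0.08,0],[0.332,-0.107,0]],"gripper":[-1,-1,-1,-1,-1]}'
python3 -c "
from station import telemetry as t;import numpy as np;from scipy.spatial.transform import Rotation as Ro
s=t.state();print(Ro.from_quat(s['eef_rot']).as_matrix().round(3),np.round(s['joint_pos'],2))"
```

```text
time: 2.42
tool_pos: [0.4423, 0.2929, 0.2412]
eef_rot: [0.217, 0.941, 0.26, 0.024]
wrist_force: [0.7, 0.3, -0.2]
gripper_width: 0.0001
gripper_force: 0.0
[[-0.905  0.396  0.157]
 [ 0.421  0.771  0.479]
 [ 0.068  0.499 -0.864]] [ 0.1   0.17  1.62  0.52  1.17 -1.18]
```

```bash
python3 -m creep '{"travel":[[0.09,-0.067,-0.05],[0.185,-0.133,-0.1],[0.185,-0.133,-0.16],[0.185,-0.133,-0.16],[0.185,-0.133,-0.16]],"turn":[[0,0,0],[0,0,0],[0,0,0],[0,0,0],[0,0,0]],"gripper":[-1,-1,-1,-1,-1]}'
python3 - <<'E'
from m import *
for n in("side","top"):
    im,d=optics.snapshot(n); save(f"pics/a_{n}.png",im)
a=cv2.imread("pics/a_side.png")[70:240,180:400]; b=cv2.imread("pics/a_top.png")[100:270,150:370]
cv2.imwrite("pics/a.png",cv2.resize(np.hstack([a,b]),None,fx=1.8,fy=1.8))
E
```

```text
time: 3.05
tool_pos: [0.5151, 0.2415, 0.1774]
eef_rot: [0.217, 0.941, 0.258, 0.022]
wrist_force: [0.1, 0.2, 0.9]
gripper_width: 0.0
gripper_force: 0.0
```

View pics/a.png

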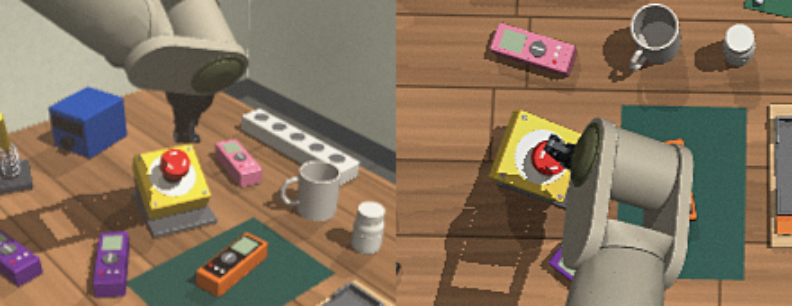

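The gripper sits just above the cap, at (185,130) against the cap at (175,163) in the left panel. Next I move in along the axis.

```bash
python3 -m creep '{"travel":[[0.006,0.018,-0.033],[0.012,0.036,-0.066],[0.017,0.0535,-0.0975],[0.0195,0.0595,-0.108],[0.021,0.0654,-0.119]],"turn":[[0,0,0],[0,0,0],[0,0,0],[0,0,0],[0,0,0]],"gripper":[-1,-1,-1,-1,-1]}'
```

```text
time: 3.78
tool_pos: [0.5236, 0.2675, 0.1284]
eef_rot: [0.217, 0.941, 0.258, 0.022]
wrist_force: [-0.4, -0.3, 0.7]
gripper_width: 0.0001
gripper_force: 0.0
```

```bash
python3 -m creep '{"travel":[[0.0006,0.0019,-0.0035],[0.0012,0.0038,-0.007],[0.0018,0.0057,-0.0104],[0.0024,0.0076,-0.0139],[0.003,0.0095,-0.0173]],"turn":[[0,0,0],[0,0,0],[0,0,0],[0,0,0],[0,0,0]],"gripper":[-1,-1,-1,-1,-1]}'
```

```text
time: 4.4
tool_pos: [0.5247, 0.2711, 0.1218]
eef_rot: [0.217, 0.941, 0.258, 0.022]
wrist_force: [-0.4, -0.2, 0.1]
gripper_width: 0.0
gripper_force: 0.0
```

```bash
python3 - <<'E'
from m import *
for n in("side","top"):
    im,d=optics.snapshot(n); save(f"pics/b_{n}.png",im)
a=cv2.imread("pics/b_side.png")[110:220,220:350]; b=cv2.imread("pics/b_top.png")[140:250,180:310]
cv2.imwrite("pics/b.png",cv2.resize(np.hstack([a,b]),None,fx=3,fy=3))
s=telemetry.state();print(s["wrist_force"],s["effort"],s["tool_pos"])
E
```

```text
[ 0.1075 -1.4234 -0.1824] [  0.0266 -42.8191 -18.5379   1.2075  -0.0877  -0.0059] [0.5246 0.2711 0.1217]
```

View pics/b.png

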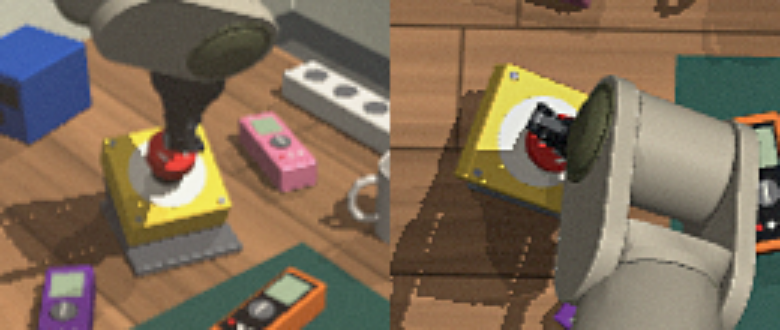

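```bash
python3 - <<'E'
from m import *
s=telemetry.state()
for n,o in(("side",(110,220)),("top",(140,180))):
    print(n,(proj(n,[s["tool_pos"],[.5228,.2645,.1333],[.6245,.2711,.1217]])-o)*3+((0,0) if n=="side" else (0,390)))
    im,d=optics.snapshot(n); h=hsv(im); c=(160,277) if n=="side" else (187,235)
    red=near(((h[...,0]<6)|(h[...,0]>174))&(h[...,1]>120),c,25); P=cloud(n,d,red); ax=np.array([-.153,-.476,.866])
    print(red.sum(),P.mean(0),np.percentile(P@ax,[50,90,97])-np.array([.5228,.2645,.1333])@ax)
    dark=near((im.max(2)<70),c,25); Q=cloud(n,d,dark); Q=Q[(Q[:,2]>.105)&(Q[:,2]<.17)]; i=np.argsort(Q@ax)[:40]; print("finger tip",Q[i].mean(0),len(Q),np.percentile(Q@ax,[1,5])-np.array([.5228,.2645,.1333])@ax)
E
```

```text
side [[152.6407 168.0076]
 [146.5921 169.6383]
 [123.6109 237.935 ]]
132 [0.5137 0.2565 0.1255] [-0.0032  0.0005  0.0175]
finger tip [0.5061 0.241  0.1586] 4 [0.0232 0.0241]
top [[141.1266 557.188 ]
 [141.3897 561.5617]
 [ 38.1309 562.1509]]
104 [0.5135 0.2801 0.1409] [-0.0037  0.0001  0.0904]
finger tip [0.5076 0.2797 0.1375] 16 [-0.0208 -0.0201]
```

```bash
python3 - <<'E'
from m import *
X=np.array([0.5151,.2415,.1774]); ax=np.array([-.153,-.476,.866])
print("a side",(proj("side",[X,X+.05*ax])-(70,180))*1.8,"a top",(proj("top",[X,X+.05*ax])-(100,150))*1.8+(0,396))
X=np.array([0.5246,.2711,.1217])
print("b side",(proj("side",[X,X+.05*ax])-(110,220))*3,"b top",(proj("top",[X,X+.05*ax])-(140,180))*3+(0,390))
im,d=optics.snapshot("side")
print((d[140:172:2,268:300:2]*1000).astype(int))
sub=im[110:220,220:350]; W=np.zeros((400,640,3)); rc=np.argwhere(d>0); W[rc[:,0],rc[:,1]]=world("side",rc,d[d>0])
for r in(140,146,152,156,160): print(r,[(c,*np.round(W[r,c]*1000).astype(int),*im[r,c]) for c in range(272,292,4)])
E
```

```text
a side [[145.1855 176.6491]
 [129.8182 180.072 ]] a top [[157.8973 561.9558]
 [159.1003 572.3217]]
b side [[152.6339 167.9829]
 [129.4279 173.167 ]] b top [[141.1668 557.1953]
 [143.0063 572.9662]]
[[1586 1580 1058 1048 1042 1040 1036 1034 1036 1038 1041 1048 1058 1582
  1586 1591]
 [1569 1570 1567 1056 1053 1046 1044 1045 1044 1047 1049 1059 1075 1574
  1573 1573]
 [1554 1560 1557 1124 1059 1057 1059 1054 1055 1057 1061 1071 1557 1556
  1559 1563]
 [1542 1547 1539 1137 1094 1097 1066 1067 1065 1066 1108 1540 1544 1540
  1557 1551]
 [1526 1528 1529 1154 1107 1103 1076 1072 1079 1078 1528 1529 1528 1529
  1530 1532]
 [1515 1510 1517 1517 1120 1108 1086 1081 1086 1084 1520 1519 1520 1517
  1524 1515]
 [1503 1507 1506 1507 1132 1138 1089 1089 1091 1288 1507 1505 1505 1513
  1501 1506]
 [1272 1270 1212 1177 1145 1138 1139 1091 1091 1290 1487 1489 1489 1489
  1493 1498]
 [1269 1208 1206 1183 1143 1120 1105 1091 1089 1104 1288 1483 1477 1483
  1480 1481]
 [1266 1202 1208 1187 1171 1113 1089 1093 1093 1094 1279 1469 1465 1471
  1469 1469]
 [1261 1202 1199 1207 1211 1114 1091 1093 1094 1099 
[... 2141 characters left out ...]
0), np.uint8(53), np.uint8(55)), (284, np.int64(486), np.int64(170), np.int64(202), np.uint8(64), np.uint8(62), np.uint8(56)), (288, np.int64(597), np.int64(301), np.int64(99), np.uint8(236), np.uint8(208), np.uint8(79))]
160 [(272, np.int64(507), np.int64(268), np.int64(134), np.uint8(124), np.uint8(56), np.uint8(50)), (276, np.int64(523), np.int64(268), np.int64(127), np.uint8(104), np.uint8(48), np.uint8(36)), (280, np.int64(473), np.int64(174), np.int64(191), np.uint8(64), np.uint8(40), np.uint8(37)), (284, np.int64(484), np.int64(168), np.int64(189), np.uint8(102), np.uint8(65), np.uint8(62)), (288, np.int64(586), np.int64(287), np.int64(94), np.uint8(242), np.uint8(227), np.uint8(81))]
```

```bash
python3 - <<'E'
from m import *
ax=np.array([-.153,-.476,.866]); c0=np.array([.5228,.2645,.1333])
for n,c in(("side",(160,277)),("top",(187,235))):
    im0=cv2.imread(f"pics/{n}0.png")[:,:,::-1].copy(); d0=np.load(f"{n}0.npy"); im,d=optics.snapshot(n)
    f=lambda im:(lambda h:near(((h[...,0]<6)|(h[...,0]>174))&(h[...,1]>120),c,25))(hsv(im))
    m=cv2.erode((f(im)&f(im0)&(d>0)&(d0>0)).astype(np.uint8),np.ones((3,3)))>0
    A=cloud(n,d0,m);B=cloud(n,d,m); print(n,m.sum(),np.c_[A-c0,(A-c0)@ax,(B-c0)@ax][::6]*1000)
print([np.round(telemetry.state()["wrist_force"],1)])
E
```

```text
side 35 [[ -6.2505  16.3421   5.7945  -1.8044  -2.6827]
 [-18.8203   4.9065   0.6739   1.1276  -6.252 ]
 [ -0.9751  -8.7717  -7.5436  -2.2082  -0.8241]
 [  3.6438 -13.3094 -11.0732  -3.8116  -5.0518]
 [ -2.0113 -15.3764 -11.6898  -2.4965  -2.742 ]
 [-10.1853 -15.3854 -12.2658  -1.7404  -1.7844]]
top 36 [[  2.1282  31.0625   2.794  -12.6917  -8.6549]
 [ -3.9508  24.3111   6.4065  -5.4195  -1.9927]
 [ -9.9194  20.6173   9.0578  -0.4521  -5.5201]
 [-15.6487  23.0952   9.2271  -0.6084  -4.8783]
 [-17.9135  21.0271   5.4356  -2.5608  -3.2273]
 [-20.1641  16.0761   1.8868  -2.9331  -4.9295]]
[array([-0.1,  0.2, -1.3])]
```

```bash
python3 -m creep '{"travel":[[0.0005,0.0014,-0.0026],[0.0009,0.0028,-0.0052],[0.0014,0.0043,-0.0078],[0.0018,0.0057,-0.0104],[0.0023,0.0071,-0.013]],"turn":[[0,0,0],[0,0,0],[0,0,0],[0,0,0],[0,0,0]],"gripper":[-1,-1,-1,-1,-1]}'
```

```text
time: 5.38
tool_pos: [0.5256, 0.274, 0.1165]
eef_rot: [0.217, 0.941, 0.258, 0.022]
wrist_force: [-0.0, -0.2, -0.8]
gripper_width: 0.0003
gripper_force: 0.0
```

View now.

```bash
python3 - <<'E'
from m import *
X=telemetry.state()["tool_pos"]; out=[]
for n,(r,c) in(("side",(125,240)),("top",(155,200))):
    im,d=optics.snapshot(n); print(n,(proj(n,[X,[.5228,.2645,.1333]])-(r,c))*5.5)
    out.append(cv2.resize(im[r:r+70,c:c+70,::-1],None,fx=5.5,fy=5.5,interpolation=cv2.INTER_CUBIC))
cv2.imwrite("pics/c.png",np.hstack(out))
E
```

```text
side [[202.1476 196.9812]
 [186.2521 201.0036]]
top [[175.7422 193.1695]
 [176.7145 204.5298]]
```

View pics/c.png

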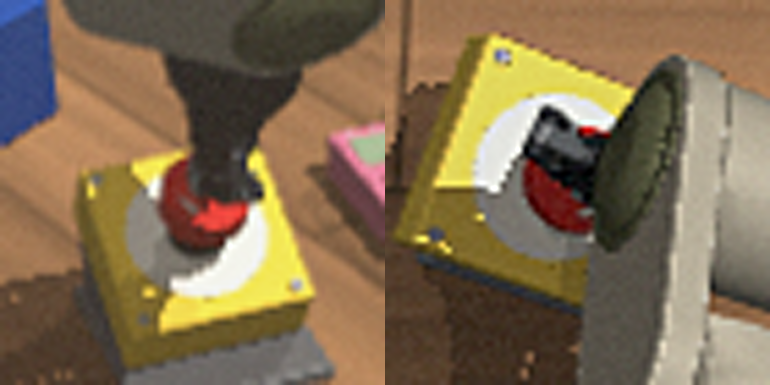

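The crops show the fingers over the cap. In the left panel the cap has sunk to (205,205), about 3.5 raw px below where it stood when up. I press on in small steps to the hard stop.

```bash
python3 -m creep '{"travel":[[0.0004,0.0012,-0.0022],[0.0008,0.0024,-0.0043],[0.0008,0.0024,-0.0043],[0.0008,0.0024,-0.0043],[0.0008,0.0024,-0.0043]],"turn":[[0,0,0],[0,0,0],[0,0,0],[0,0,0],[0,0,0]],"gripper":[-1,-1,-1,-1,-1]}'
python3 - <<'E'
from m import *
ax=np.array([-.153,-.476,.866]); c0=np.array([.5228,.2645,.1333])
for n,c in(("side",(160,277)),("top",(187,235))):
    im0=cv2.imread(f"pics/{n}0.png")[:,:,::-1].copy(); d0=np.load(f"{n}0.npy"); im,d=optics.snapshot(n)
    f=lambda im:(lambda h:near(((h[...,0]<6)|(h[...,0]>174))&(h[...,1]>120),c,25))(hsv(im))
    m=cv2.erode((f(im)&f(im0)&(d>0)&(d0>0)).astype(np.uint8),np.ones((3,3)))>0
    A=cloud(n,d0,m);B=cloud(n,d,m); print(n,m.sum(),np.c_[A-c0,(A-c0)@ax,(B-c0)@ax][::6]*1000)
print([np.round(telemetry.state()["wrist_force"],1)])
E
```

```text
time: 6.1
tool_pos: [0.526, 0.2749, 0.1149]
eef_rot: [0.217, 0.941, 0.258, 0.022]
wrist_force: [0.2, -0.6, -0.5]
gripper_width: 0.0003
gripper_force: 0.0
side 28 [[ -6.0956  16.9891   1.6009  -5.7678  -1.6641]
 [-21.7857   1.2453  -4.0846  -0.7969  -3.7777]
 [  6.37   -15.1486 -11.2763  -3.5291  -1.7686]
 [ -0.5009 -18.9388 -10.575   -0.0664  -2.3654]
 [ -6.2271 -15.3892 -13.8604  -3.7251  -1.0558]]
top 37 [[ -1.311   27.0411   7.3365  -6.3176  -1.8086]
 [ -6.3377  21.9977   3.6474  -6.3426  -2.2574]
 [ -9.8176  14.9892   9.1993   2.3338  -0.2156]
 [-11.4536  13.905    0.8689  -4.1139   0.079 ]
 [-14.1244  11.1323   0.0464  -3.0978  -6.8294]
 [-19.9509  19.3712  -0.2497  -6.3845  -5.8499]
 [-22.7545   7.6109   1.4025   1.0732   1.4719]]
[array([ 0.1,  0.6, -1.1])]
```

```bash
python3 - <<'E'
from m import *
X=telemetry.state()["tool_pos"]; ax=np.array([-.153,-.476,.866]); ty=np.array([.396,.771,.499]); tx=np.array([-.905,.421,.068])
ds=[optics.snapshot("top") for _ in range(4)]
im=ds[0][0]; d=np.median([x[1] for x in ds],0)
for r in range(172,194,2):
    s=""
    for c in range(222,246,2):
        P=world("top",[[r,c]],d[r:r+1,c])[0]-X; k="R" if im[r,c,0]>1.8*im[r,c,1] else ("k" if im[r,c].max()<90 else "w")
        s+=f"{k}({P@tx*1000:.0f},{P@ty*1000:.0f},{P@ax*1000:.0f}) "
    print(r,s)
E
```

```text
172 w(-23,45,-34) w(-26,39,-37) w(-29,35,-35) w(-32,30,-35) w(-35,24,-36) w(-38,19,-35) w(-41,14,-35) w(-44,8,-37) w(-47,4,-34) w(-50,-2,-35) w(-53,-7,-36) w(-56,-13,-37) 
174 w(-18,42,-35) w(-21,37,-34) w(-24,31,-37) w(-27,27,-36) w(-11,58,108) w(-33,16,-35) w(-36,11,-37) w(-39,6,-36) w(-41,2,-32) w(-45,-5,-37) w(-47,-10,-34) k(-5,73,279) 
176 w(-13,39,-36) w(-16,34,-36) w(-19,29,-34) k(-4,61,112) k(-5,58,119) k(-9,52,114) w(-30,9,-33) w(-34,3,-36) w(-36,-2,-33) w(-40,-8,-37) k(0,73,270) k(-0,73,285) 
178 w(-8,36,-36) w(-11,31,-34) w(-14,26,-34) w(1,59,115) k(-1,55,117) k(-4,49,111) w(-7,44,111) R(-21,15,19) R(-25,9,15) w(-34,-11,-37) k(5,72,274) k(4,72,289) 
180 w(-3,33,-35) w(-6,29,-34) k(8,61,115) w(6,56,115) w(4,53,120) w(1,48,118) w(-1,45,124) k(-2,43,132) k(-4,40,137) k(10,71,265) k(9,71,280) k(9,71,292) 
182 w(2,31,-34) w(-1,25,-36) k(13,59,116) k(10,54,116) k(7,47,107) k(6,48,125) w(4,44,128) k(2,40,132) k(1,39,143) k(14,70,270) k(14,70,285) k(13,71,299) 
184 w(7,28,-34) w(5,23,-34) R(6,28,5) k(14,50,109) w(12,45,108) k(7,37,95) k(9,43,133) k(7,40,140) k(6,38,149) k(19,70,276) k(18,70,289) k(17,69,300) 
186 w(12,26,-33) w(9,20,-35) R(11,26,8) R(9,23,17) k(14,38,91) k(12,34,92) k(8,25,78) k(12,37,140) k(24,68,265) k(23,68,279) k(23,69,295) k(22,67,303) 
188 w(18,23,-34) w(15,17,-35) R(16,24,11) R(14,21,17) R(12,16,19) k(15,26,75) k(12,22,77) k(9,17,76) k(28,68,270) k(27,67,282) k(27,67,296) k(25,65,303) 
190 w(23,20,-33) w(20,14,-36) R(21,20,8) R(19,18,17) R(17,14,21) R(14,9,20) k(12,7,33) k(14,15,76) k(32,66,272) k(32,67,288) k(31,65,297) k(29,63,304) 
192 w(28,17,-35) w(25,11,-37) k(22,7,-34) R(24,15,17) R(21,11,19) R(19,6,20) R(16,0,18) R(13,-4,20) k(36,64,272) k(36,64,288) k(34,63,296) k(33,61,302)
```

```bash
python3 - <<'E'
from m import *
im=cv2.imread("pics/side0.png")[:,:,::-1]; d=np.load("side0.npy"); print(proj("side",[[.241,.494,.208]]))
m=np.zeros((400,640),bool); m[70:145,120:170]=1; P=cloud("side",d,m); Q=P[(np.hypot(P[:,0]-.241,P[:,1]-.494)<.09)&(P[:,2]>.1)&(P[:,2]<.36)]
o=np.argsort(Q[:,2]); print(Q[o][:40:3]); print(len(Q))
im=cv2.imread("pics/top0.png")[:,:,::-1]; d=np.load("top0.npy"); print(proj("top",[[.241,.494,.208]]))
E
```

```text
[[138.949  159.3696]]
[[0.224  0.4489 0.2424]
 [0.2624 0.5341 0.2443]
 [0.2644 0.5307 0.245 ]
 [0.2246 0.4482 0.2458]
 [0.2128 0.4487 0.2462]
 [0.21   0.4559 0.2475]
 [0.2188 0.4473 0.2481]
 [0.2159 0.4471 0.2491]
 [0.213  0.4465 0.2504]
 [0.2679 0.5271 0.2521]
 [0.221  0.4426 0.2525]
 [0.2117 0.4564 0.2533]
 [0.2647 0.5338 0.254 ]
 [0.2131 0.4439 0.2546]]
557
[[289.136  137.0951]]
```

Useful result: the real fingertips sit about 20 mm behind the stated TCP. With the gripper open at the start they were measured at z≈0.243 against a TCP of 0.208, and 13 mm of that is the swing. So contact is only beginning now, and I keep pressing slowly.

```bash
python3 -m creep '{"travel":[[0.0008,0.0024,-0.0043],[0.0015,0.0048,-0.0087],[0.0023,0.0071,-0.013],[0.003,0.0095,-0.0173],[0.003,0.0095,-0.0173]],"turn":[[0,0,0],[0,0,0],[0,0,0],[0,0,0],[0,0,0]],"gripper":[-1,-1,-1,-1,-1]}'
```

```text
time: 7.02
tool_pos: [0.5272, 0.2787, 0.108]
eef_rot: [0.217, 0.941, 0.258, 0.022]
wrist_force: [-0.9, -1.4, 3.1]
gripper_width: -0.0006
gripper_force: 1.5
```

```bash
python3 -m creep '{"travel":[[0.0004,0.0012,-0.0022],[0.0008,0.0024,-0.0043],[0.0011,0.0036,-0.0065],[0.0011,0.0036,-0.0065],[0.0011,0.0036,-0.0065]],"turn":[[0,0,0],[0,0,0],[0,0,0],[0,0,0],[0,0,0]],"gripper":[-1,-1,-1,-1,-1]}'
```

```text
time: 7.65
tool_pos: [0.5276, 0.2802, 0.1053]
eef_rot: [0.217, 0.941, 0.258, 0.022]
wrist_force: [0.0, -0.7, 2.7]
gripper_width: -0.0001
gripper_force: 1.2
```

```bash
python3 -m creep '{"travel":[[0.0002,0.0006,-0.0011],[0.0004,0.0012,-0.0022],[0.0006,0.0018,-0.0033],[0.0008,0.0024,-0.0043],[0.0008,0.0024,-0.0043]],"turn":[[0,0,0],[0,0,0],[0,0,0],[0,0,0],[0,0,0]],"gripper":[-1,-1,-1,-1,-1]}'
```

```text
time: 8.28
tool_pos: [0.5279, 0.2811, 0.1036]
eef_rot: [0.217, 0.941, 0.258, 0.022]
wrist_force: [0.5, 0.5, 1.8]
gripper_width: -0.0001
gripper_force: 0.7
```

```bash
python3 -m creep '{"travel":[[0.0002,0.0006,-0.0011],[0.0004,0.0012,-0.0022],[0.0006,0.0018,-0.0033],[0.0008,0.0024,-0.0043],[0.0008,0.0024,-0.0043]],"turn":[[0,0,0],[0,0,0],[0,0,0],[0,0,0],[0,0,0]],"gripper":[-1,-1,-1,-1,-1]}'
```

```text
time: 8.9
tool_pos: [0.5282, 0.282, 0.1019]
eef_rot: [0.217, 0.941, 0.258, 0.022]
wrist_force: [-0.8, -1.4, 2.9]
gripper_width: 0.0003
gripper_force: 1.4
```

```bash
python3 -m creep '{"travel":[[0.0002,0.0006,-0.0011],[0.0004,0.0012,-0.0022],[0.0004,0.0012,-0.0022],[0.0004,0.0012,-0.0022],[0.0004,0.0012,-0.0022]],"turn":[[0,0,0],[0,0,0],[0,0,0],[0,0,0],[0,0,0]],"gripper":[-1,-1,-1,-1,-1]}'
```

```text
time: 9.52
tool_pos: [0.5284, 0.2825, 0.1011]
eef_rot: [0.217, 0.941, 0.258, 0.022]
wrist_force: [-1.8, -2.7, 0.5]
gripper_width: -0.0002
gripper_force: 1.4
```

```bash
python3 -m creep '{"travel":[[0.0002,0.0006,-0.0011],[0.0004,0.0012,-0.0022],[0.0006,0.0018,-0.0033],[0.0006,0.0018,-0.0033],[0.0006,0.0018,-0.0033]],"turn":[[0,0,0],[0,0,0],[0,0,0],[0,0,0],[0,0,0]],"gripper":[-1,-1,-1,-1,-1]}'
```

```text
time: 10.15
tool_pos: [0.5288, 0.2829, 0.1008]
eef_rot: [0.217, 0.941, 0.258, 0.023]
wrist_force: [-6.3, -9.2, 12.5]
gripper_width: -0.0001
gripper_force: 8.0
```

```bash
python3 -m creep '{"travel":[[0.0002,0.0006,-0.0011],[0.0004,0.0012,-0.0022],[0.0006,0.0018,-0.0033],[0.0006,0.0018,-0.0033],[0.0006,0.0018,-0.0033]],"turn":[[0,0,0],[0,0,0],[0,0,0],[0,0,0],[0,0,0]],"gripper":[-1,-1,-1,-1,-1]}'
```

```text
time: 10.78
tool_pos: [0.5292, 0.2831, 0.1006]
eef_rot: [0.217, 0.941, 0.258, 0.023]
wrist_force: [-11.6, -16.9, 24.7]
gripper_width: -0.0006
gripper_force: 15.2
```

The hard stop is reached: about 32 N, well past latching. I retract along the axis, then work out the turn for the meter grasp.

```bash
python3 -m creep '{"travel":[[-0.008,-0.024,0.043],[-0.023,-0.071,0.13],[-0.038,-0.119,0.217],[-0.038,-0.119,0.25],[-0.038,-0.18,0.3]],"turn":[[0,0,0],[0,0,0],[0,0,0],[0,0,0],[0,0,0]],"gripper":[-1,-1,-1,-1,1]}'
cat > tgt.py <<'E'
import sys; from m import *
from scipy.spatial.transform import Rotation as Ro
def target(p,yaw,tz=(0,0,-1)):
    "tool y horizontal azimuth yaw (deg) projected perpendicular to tz; prints shift/turn from measured pose"
    s=telemetry.state(); z=np.array(tz,float); z/=np.linalg.norm(z); a=np.radians(yaw); y=np.array([np.cos(a),np.sin(a),0]); y-=z*(y@z); y/=np.linalg.norm(y)
    R=Ro.from_matrix(np.c_[np.cross(y,z),y,z])*Ro.from_quat(s["eef_rot"]).inv()
    print("pos",s["tool_pos"],"j",np.round(s["joint_pos"],2),"travel",(np.array(p)-s["tool_pos"])/.4,"turn",R.as_rotvec()/1.5,"deg",np.degrees(R.magnitude()))
E
python3 - <<'E'
from tgt import *
target([.5015,.077,.12],101.4)
from cap import capfit
for n,c in(("side",(160,277)),("top",(187,235))): print(n,*capfit(n,c)[:3])
E
```

```text
time: 11.4
tool_pos: [0.5131, 0.2129, 0.2181]
eef_rot: [0.217, 0.941, 0.258, 0.021]
wrist_force: [0.0, -1.2, -0.5]
gripper_width: 0.0172
gripper_force: 0.0
pos [0.5131 0.2129 0.2181] j [-0.08  0.28  1.54  0.54  1.25 -1.36] travel [-0.0291 -0.3398 -0.2454] turn [-0.355  -0.0066  0.4241] deg 47.53764468867958
side [0.5248 0.2679 0.1228] 28.55637550354004 203
top [0.5257 0.2832 0.1318] 38.927894592285156 307
```

Side view puts the cap about 11 mm lower along its axis, so it is latched. Next I hover over the meter.

```bash
python3 -m creep '{"travel":[[-0.006,-0.08,0],[-0.012,-0.15,-0.05],[-0.018,-0.22,-0.1],[-0.024,-0.29,-0.18],[-0.029,-0.34,-0.245]],"turn":[[-0.071,-0.001,0.085],[-0.142,-0.003,0.17],[-0.213,-0.004,0.254],[-0.284,-0.005,0.339],[-0.355,-0.007,0.424]],"gripper":[1,1,1,1,1]}'
python3 -m creep '{"travel":[[0,0,0],[0,0,0],[0,0,0],[0,0,0],[0,0,0]],"turn":[[0,0,0],[0,0,0],[0,0,0],[0,0,0],[0,0,0]],"gripper":[1,1,1,1,1]}'
python3 - <<'E'
from tgt import *
target([.5015,.077,-.02],101.4)
im,d=optics.snapshot("side"); save("pics/d_side.png",im)
X=telemetry.state()["tool_pos"]
m=(im.max(2)<80); P=cloud("side",d,m); Q=P[(np.hypot(P[:,0]-X[0],P[:,1]-X[1])<.08)&(P[:,2]>.06)&(P[:,2]<.3)]
a=np.radians(101.4); y=np.array([np.cos(a),np.sin(a),0]); x=np.array([-y[1],y[0],0]); o=np.argsort(Q[:,2])
print(len(Q)); print(np.c_[(Q-X)@y,(Q-X)@x,Q[:,2]][o][:50:3]*1000)
cv2.imwrite("pics/d.png",cv2.resize(im[90:260,200:420,::-1],None,fx=3,fy=3))
E
```

```text
time: 12.12
tool_pos: [0.5019, 0.076, 0.1181]
eef_rot: [-0.101, 0.995, -0.001, 0.0]
wrist_force: [0.5, -0.2, 0.0]
gripper_width: 0.0852
gripper_force: 0.0
time: 12.75
tool_pos: [0.5022, 0.0759, 0.1207]
eef_rot: [-0.099, 0.995, 0.0, 0.002]
wrist_force: [-0.8, 0.1, 0.4]
gripper_width: 0.0853
gripper_force: 0.0
pos [0.5022 0.0759 0.1207] j [-0.08  0.39  1.56  0.    1.19 -1.85] travel [-0.0017  0.0026 -0.3518] turn [-0.0007  0.0023  0.0009] deg 0.22507597283633346
1046
[[ 41.1705   3.2761 159.6904]
 [ 42.7405  -3.319  162.7451]
 [ 39.5576  -4.168  163.629 ]
 [-53.6071   6.053  166.949 ]
 [-56.4848   5.2069 167.76  ]
 [ 40.6306  -0.932  168.3969]
 [ 41.0393   7.7563 169.164 ]
 [-55.0855   3.4137 169.613 ]
 [ 43.0872  -8.5747 170.5691]
 [ 42.2632   6.2343 171.3969]
 [-50.6999   7.1373 173.1773]
 [ 40.4649  12.79   175.5004]
 [-57.3504   6.7196 175.8727]
 [ 42.8385  -3.7857 176.6123]
 [-56.0556   9.7236 176.9477]
 [-57.7785  -2.0437 178.1513]
 [ 40.6536   7.8894 179.9021]]
```

View pics/d.png

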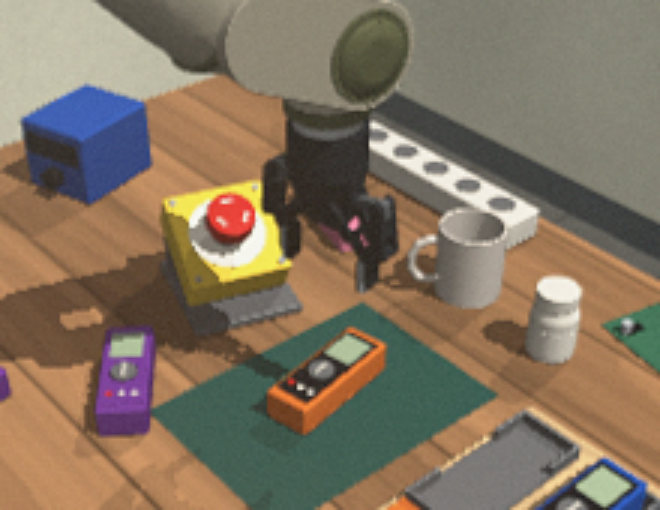

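The crop shows the open fingers straddling the orange meter, at (285,245) and (365,280), with the meter at (330,375) and the red cap at (230,215). The open tips measure about 39 mm behind the TCP. I descend to match.

```bash
python3 -m creep '{"travel":[[-0.002,0.0026,-0.08],[-0.002,0.0026,-0.16],[-0.002,0.0026,-0.24],[-0.002,0.0026,-0.3],[-0.002,0.0026,-0.3]],"turn":[[0,0,0],[0,0,0],[0,0,0],[0,0,0],[0,0,0]],"gripper":[1,1,1,1,1]}'
python3 - <<'E'
from tgt import *
im,d=optics.snapshot("side"); X=telemetry.state()["tool_pos"]
m=(im.max(2)<80); P=cloud("side",d,m); a=np.radians(101.4); y=np.array([np.cos(a),np.sin(a),0]); x=np.array([-y[1],y[0],0])
L=np.c_[(P-X)@y,(P-X)@x,P[:,2]]*1000
for lo,hi in((36,62),(-62,-36)):
    Q=L[(L[:,0]>lo)&(L[:,0]<hi)&(abs(L[:,1])<20)&(L[:,2]>8)&(L[:,2]<110)]; o=np.argsort(Q[:,2]); print(len(Q),Q[o][:24:2])
E
```

```text
time: 13.42
tool_pos: [0.5005, 0.077, -0.0006]
eef_rot: [-0.099, 0.995, 0.001, -0.0]
wrist_force: [0.2, 0.2, -0.0]
gripper_width: 0.0852
gripper_force: 0.0
110 [[42.6619 -7.0909 34.2221]
 [44.1781 -3.9411 35.434 ]
 [41.9585  8.5971 36.2542]
 [42.2252 -6.6686 38.7979]
 [46.3065  8.1753 41.9471]
 [43.0349  7.116  42.9198]
 [41.3957 13.9195 43.9579]
 [41.3106  4.1645 45.9884]
 [41.5132 -6.0122 47.6856]
 [41.4685  3.8713 49.7641]
 [41.7164 -1.3681 50.4406]
 [41.7017  3.4912 53.435 ]]
92 [[-57.2997  -1.3304  44.8494]
 [-51.6428   6.4206  47.0049]
 [-56.6689  -2.0364  48.0387]
 [-51.9699  11.9947  50.8875]
 [-56.8273   3.398   51.7182]
 [-57.5704  -0.5939  53.4373]
 [-49.0676   8.3026  54.8273]
 [-58.1996   0.4654  58.4096]
 [-54.5381  10.6727  59.2586]
 [-49.8883   9.5476  60.0126]
 [-52.9146   8.5868  60.964 ]
 [-56.7582   8.7678  63.0893]]
```

```bash
python3 -m creep '{"travel":[[0,0,-0.02],[0,0,-0.04],[0,0,-0.05],[0,0,-0.06],[0,0,-0.06]],"turn":[[0,0,0],[0,0,0],[0,0,0],[0,0,0],[0,0,0]],"gripper":[1,1,1,1,1]}' 40
python3 -m creep '{"travel":[[0,0,0],[0,0,0],[0,0,0],[0,0,0],[0,0,0]],"turn":[[0,0,0],[0,0,0],[0,0,0],[0,0,0],[0,0,0]],"gripper":[-1,-1,-1,-1,-1]}' 40
```

```text
time: 14.1
tool_pos: [0.5012, 0.077, -0.0238]
eef_rot: [-0.099, 0.995, 0.0, 0.001]
wrist_force: [0.2, -0.1, -0.8]
gripper_width: 0.0854
gripper_force: 0.0
time: 14.72
tool_pos: [0.5014, 0.077, -0.0233]
eef_rot: [-0.099, 0.995, 0.0, 0.002]
wrist_force: [-0.3, 0.3, 4.6]
gripper_width: 0.0515
gripper_force: 42.8
```

```bash
python3 -m creep '{"travel":[[0,0,0.02],[0,0,0.07],[0,0,0.13],[0,0,0.2],[0,0,0.2]],"turn":[[0,0,0],[0,0,0],[0,0,0],[0,0,0],[0,0,0]],"gripper":[-1,-1,-1,-1,-1]}' 40
python3 - <<'E'
from tgt import *
target([.536,-.130,.0557],91.2)
for n,c in (("side",(190,309)),("top",(201,305))):
    im,d=optics.snapshot(n); h=hsv(im); m=near((h[...,0]>=5)&(h[...,0]<=14)&(h[...,1]>170),c,40); P=cloud(n,d,m); P=P[P[:,2]>.06]
    print(n,len(P),np.percentile(P,[2,98],axis=0) if len(P) else 0, cv2.minAreaRect((P[:,:2]*1000).astype(np.float32)) if len(P)>5 else 0)
E
```

```text
time: 15.35
tool_pos: [0.5021, 0.0769, 0.0578]
eef_rot: [-0.099, 0.995, -0.0, 0.003]
wrist_force: [-0.2, 0.5, -2.6]
gripper_width: 0.0515
gripper_force: 42.6
pos [0.5021 0.0769 0.0578] j [-0.08  0.47  1.64  0.    1.02 -1.85] travel [ 0.0848 -0.5173 -0.0053] turn [ 0.0001  0.0042 -0.1182] deg 10.163541691720486
side 273 [[0.4323 0.0378 0.086 ]
 [0.5699 0.089  0.1178]] ((503.42803955078125, 159.42079162597656), (278.0072326660156, 141.67112731933594), 89.08723449707031)
top 0 0 0
```

```bash
python3 -m creep '{"travel":[[0.01,-0.07,0],[0.03,-0.2,0],[0.055,-0.34,0],[0.075,-0.46,0],[0.085,-0.517,0]],"turn":[[0,0,0],[0,0,-0.04],[0,0,-0.08],[0,0,-0.118],[0,0,-0.118]],"gripper":[-1,-1,-1,-1,-1]}'
python3 -m creep '{"travel":[[0,0,0],[0,0,0],[0,0,-0.03],[0,0,-0.06],[0,0,-0.06]],"turn":[[0,0,0],[0,0,0],[0,0,0],[0,0,0],[0,0,0]],"gripper":[-1,-1,-1,-1,-1]}'
python3 - <<'E'
from tgt import *
target([.536,-.130,-.010],91.2)
im,d=optics.snapshot("side"); save("pics/e_side.png",im); c=(247,365)
h=hsv(im); m=near((h[...,0]>=5)&(h[...,0]<=14)&(h[...,1]>170),c,60); P=cloud("side",d,m)
P=P[(P[:,1]<-.05)]; hi=P[P[:,2]>.035]; lo=P[P[:,2]<.03]
print(len(hi),np.percentile(hi,[2,98],axis=0)); print("label",np.median(lo,0))
cv2.imwrite("pics/e.png",cv2.resize(im[160:330,270:480,::-1],None,fx=3,fy=3))
E
```

```text
time: 16.08
tool_pos: [0.5348, -0.1319, 0.0549]
eef_rot: [-0.009, 1.0, 0.001, 0.0]
wrist_force: [-0.0, -0.2, -3.1]
gripper_width: 0.0514
gripper_force: 42.7
time: 16.7
tool_pos: [0.5345, -0.1291, 0.0311]
eef_rot: [-0.011, 1.0, 0.001, 0.0]
wrist_force: [0.2, -0.8, -3.8]
gripper_width: 0.0514
gripper_force: 42.7
pos [ 0.5345 -0.1291  0.0311] j [-0.45  0.57  1.54  0.    1.03 -2.05] travel [ 0.0036 -0.0023 -0.1027] turn [-0.001   0.0003 -0.0005] deg 0.10012719098878556
296 [[ 0.4658 -0.1581  0.0624]
 [ 0.5256 -0.1084  0.0913]]
label [ 0.4353 -0.1361  0.0152]
```

View pics/e.png

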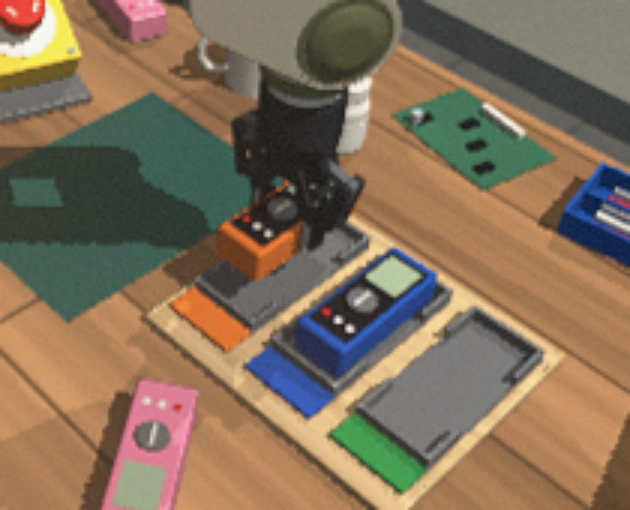

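The orange meter is over the orange-label tray, at crop (265,235) with the label at (205,315), and it is lined up lengthways. I lower it gently.

```bash
python3 -m creep '{"travel":[[0.001,0,-0.03],[0.002,0,-0.06],[0.002,0,-0.08],[0.002,0,-0.09],[0.002,0,-0.095]],"turn":[[0,0,0],[0,0,0],[0,0,0],[0,0,0],[0,0,0]],"gripper":[-1,-1,-1,-1,-1]}'
python3 -m creep '{"travel":[[0,0,-0.001],[0,0,-0.002],[0,0,-0.003],[0,0,-0.004],[0,0,-0.005]],"turn":[[0,0,0],[0,0,0],[0,0,0],[0,0,0],[0,0,0]],"gripper":[-1,-1,-1,-1,-1]}'
```

```text
time: 17.38
tool_pos: [0.5361, -0.1298, -0.0058]
eef_rot: [-0.011, 1.0, 0.0, 0.001]
wrist_force: [-0.4, -0.7, -2.6]
gripper_width: 0.0516
gripper_force: 42.8
time: 18.0
tool_pos: [0.5361, -0.1298, -0.0076]
eef_rot: [-0.011, 1.0, 0.0, 0.002]
wrist_force: [-0.6, 0.4, -2.3]
gripper_width: 0.0513
gripper_force: 42.8
```

```bash
python3 -m creep '{"travel":[[0,0,-0.001],[0,0,-0.002],[0,0,-0.003],[0,0,-0.004],[0,0,-0.005]],"turn":[[0,0,0],[0,0,0],[0,0,0],[0,0,0],[0,0,0]],"gripper":[-1,-1,-1,-1,-1]}'
```

```text
time: 18.62
tool_pos: [0.5361, -0.1298, -0.0093]
eef_rot: [-0.011, 1.0, 0.0, 0.002]
wrist_force: [-2.6, 0.5, 4.7]
gripper_width: 0.0514
gripper_force: 43.5
```

It touches down at the expected height, so I release and lift.

```bash
python3 -m creep '{"travel":[[0,0,0],[0,0,0],[0,0,0],[0,0,0],[0,0,0]],"turn":[[0,0,0],[0,0,0],[0,0,0],[0,0,0],[0,0,0]],"gripper":[0.3,0.35,0.4,0.5,0.6]}'
python3 -m creep '{"travel":[[0,0,0.03],[0,0,0.1],[0,0,0.2],[0,0,0.32],[0,0.15,0.45]],"turn":[[0,0,0],[0,0,0],[0,0,0],[0,0,0],[0,0,0]],"gripper":[0.6,0.6,0.6,0.6,0.6]}'
python3 -m creep '{"travel":[[0,0.15,0.05],[0,0.3,0.05],[0,0.45,0.05],[0,0.5,0.05],[0,0.5,0.05]],"turn":[[0,0,0],[0,0,0],[0,0,0],[0,0,0],[0,0,0]],"gripper":[1,1,1,1,1]}'
python3 - <<'E'
from tgt import *
for n,c in (("side",(247,365)),("top",(190,372))):
    im,d=optics.snapshot(n); save(f"pics/f_{n}.png",im); h=hsv(im); m=near((h[...,0]>=5)&(h[...,0]<=14)&(h[...,1]>170),c,50); P=cloud(n,d,m); P=P[(P[:,1]<-.06)&(P[:,2]>.04)]
    r=[x for x in optics.trace(n,"meter_orange")]; 
    for x in r[:5]:
        M=cloud(n,d,x["region"]); T=M[M[:,2]>.042]
        if len(T)>50 and T[:,1].mean()<-.05 and T[:,1].mean()>-.19: print(n,x["p"],cv2.minAreaRect((T[:,:2]*1000).astype(np.float32)),np.median(T[:,2]))
    print(n,len(P),cv2.minAreaRect((P[:,:2]*1000).astype(np.float32)),np.median(P[:,2]),plane(P)[1])
from cap import capfit
print(capfit("side",(163,277)),capfit("top",(187,235)))
a=cv2.imread("pics/f_side.png")[120:320,240:470]; b=cv2.imread("pics/f_top.png")[130:330,190:470]
cv2.imwrite("pics/f.png",cv2.resize(np.hstack([a,b]),None,fx=1.55,fy=1.55))
E
```

```text
time: 19.25
tool_pos: [0.5361, -0.1298, -0.0096]
eef_rot: [-0.011, 1.0, 0.0, 0.001]
wrist_force: [0.3, -0.3, 0.5]
gripper_width: 0.0683
gripper_force: 0.0
time: 19.88
tool_pos: [0.5364, -0.084, 0.162]
eef_rot: [-0.009, 1.0, -0.001, 0.003]
wrist_force: [1.4, -0.3, -0.2]
gripper_width: 0.0681
gripper_force: 0.0
time: 20.5
tool_pos: [0.5358, 0.1186, 0.1801]
eef_rot: [-0.012, 1.0, 0.0, 0.002]
wrist_force: [0.3, 0.6, -0.1]
gripper_width: 0.0851
gripper_force: 0.0
side 0.91 ((537.5842895507812, -132.37818908691406), (141.37686157226562, 53.502296447753906), 1.5278538465499878) 0.04999845178995605
side 257 ((537.5164794921875, -133.0186004638672), (141.46826171875, 52.527122497558594), 1.1625425815582275) 0.048109475482272436 [-0.0019 -0.0292  0.9996]
top 0.93 ((537.5262451171875, -128.39840698242188), (138.517333984375, 51.96818542480469), 1.2817776203155518) 0.050280759775329434
top 252 ((537.6533203125, -164.97006225585938), (138.32418823242188, 125.13489532470703), 0.4611237049102783) 0.04929165292990845 [0.003  0.0129 0.9999]
(array([0.5243, 0.2668, 0.1221]), 27.82770538330078, np.int64(199), array([-0.1528, -0.4761,  0.866 ])) (array([0.5234, 0.2726, 0.1259]), 27.193336486816406, np.int64(269), array([-0.1528, -0.4761,  0.866 ]))
```

View pics/f.png

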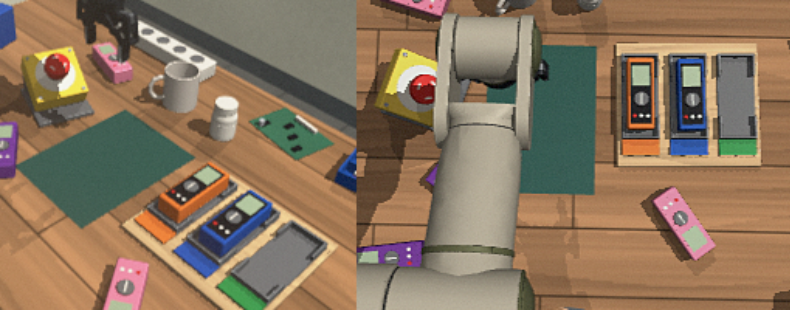

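The orange meter lies flat and face up in the orange-label tray (top at z=0.050, yaw 1.3°, centred). Left panel: orange meter (195,190), latched cap (57,68). Next I approach the cap for the twist.

```bash
python3 - <<'E'
from tgt import *
n=np.array([-.153,-.476,.866]); top=np.array([.524,.2697,.124])
target(top+.03*n,95,-n)
E
```

```text
pos [0.5362 0.1164 0.1794] j [-0.    0.4   1.35  0.    1.39 -1.59] travel [-0.0419  0.3475 -0.0736] turn [ 0.3251 -0.125   0.0797] deg 30.71029653321541
```

```bash
python3 -m creep '{"travel":[[-0.01,0.06,0.06],[-0.02,0.14,0.08],[-0.03,0.22,0.08],[-0.042,0.3,0.02],[-0.042,0.347,-0.06]],"turn":[[0.08,-0.03,0.02],[0.16,-0.06,0.04],[0.245,-0.095,0.06],[0.325,-0.125,0.08],[0.325,-0.125,0.08]],"gripper":[1,1,1,1,1]}'
python3 -m creep '{"travel":[[0,0,0],[0,0,0],[0,0,0],[0,0,0],[0,0,0]],"turn":[[0,0,0],[0,0,0],[0,0,0],[0,0,0],[0,0,0]],"gripper":[1,1,1,1,1]}'
python3 - <<'E'
from tgt import *
n=np.array([-.153,-.476,.866]); top=np.array([.524,.2697,.124])
target(top-.055*n,95,-n)
target(top-.0*n,95,-n)
E
```

```text
time: 21.42
tool_pos: [0.5192, 0.2554, 0.1548]
eef_rot: [-0.068, 0.963, 0.24, 0.097]
wrist_force: [0.4, 0.4, -0.7]
gripper_width: 0.0852
gripper_force: 0.0
time: 22.05
tool_pos: [0.5194, 0.2561, 0.1557]
eef_rot: [-0.069, 0.963, 0.24, 0.097]
wrist_force: [-0.2, -0.1, -0.6]
gripper_width: 0.086
gripper_force: 0.0
pos [0.5194 0.2561 0.1557] j [ 0.01  0.37  1.6   0.57  1.06 -1.96] travel [ 0.0325  0.0996 -0.1984] turn [ 0.0003  0.001  -0.001 ] deg 0.128818291026047
pos [0.5194 0.2561 0.1557] j [ 0.01  0.37  1.6   0.57  1.06 -1.96] travel [ 0.0114  0.0341 -0.0793] turn [ 0.0003  0.001  -0.001 ] deg 0.128818291026047
```

```bash
python3 -m creep '{"travel":[[0.0114,0.034,-0.079],[0.017,0.05,-0.109],[0.022,0.067,-0.139],[0.027,0.083,-0.168],[0.027,0.083,-0.168]],"turn":[[0,0,0],[0,0,0],[0,0,0],[0,0,0],[0,0,0]],"gripper":[1,1,1,1,1]}'
python3 -m creep '{"travel":[[0.002,0.006,-0.01],[0.004,0.012,-0.02],[0.0055,0.0166,-0.03],[0.0055,0.0166,-0.03],[0.0055,0.0166,-0.03]],"turn":[[0,0,0],[0,0,0],[0,0,0],[0,0,0],[0,0,0]],"gripper":[1,1,1,1,1]}'
```

```text
time: 22.68
tool_pos: [0.5298, 0.2897, 0.0875]
eef_rot: [-0.069, 0.964, 0.24, 0.096]
wrist_force: [-0.0, -0.1, -0.2]
gripper_width: 0.0855
gripper_force: 0.0
time: 23.3
tool_pos: [0.5323, 0.296, 0.0762]
eef_rot: [-0.069, 0.963, 0.24, 0.097]
wrist_force: [0.5, 0.1, 0.8]
gripper_width: 0.0855
gripper_force: 0.0
```

Close on the rim.

```bash
python3 -m creep '{"travel":[[0,0,0],[0,0,0],[0,0,0],[0,0,0],[0,0,0]],"turn":[[0,0,0],[0,0,0],[0,0,0],[0,0,0],[0,0,0]],"gripper":[0.4,0.3,0.2,-1,-1]}' 30
python3 -m creep '{"travel":[[0,0,0],[0,0,0],[0,0,0],[0,0,0],[0,0,0]],"turn":[[0,0,0],[0,0,0],[0,0,0],[0,0,0],[0,0,0]],"gripper":[-1,-1,-1,-1,-1]}' 30
```

```text
time: 23.92
tool_pos: [0.5323, 0.296, 0.0762]
eef_rot: [-0.069, 0.963, 0.24, 0.097]
wrist_force: [-0.2, -2.6, 1.6]
gripper_width: 0.0549
gripper_force: 31.5
time: 24.55
tool_pos: [0.5323, 0.296, 0.0762]
eef_rot: [-0.069, 0.963, 0.24, 0.097]
wrist_force: [0.5, -1.9, 1.4]
gripper_width: 0.0555
gripper_force: 31.5
```

```bash
python3 -m creep '{"travel":[[0,0,0],[0,0,0],[0,0,0],[0,0,0],[0,0,0]],"turn":[[0.018,0.057,-0.104],[0.037,0.114,-0.208],[0.055,0.171,-0.312],[0.073,0.228,-0.416],[0.092,0.286,-0.52]],"gripper":[-1,-1,-1,-1,-1]}' 30
python3 -m creep '{"travel":[[0,0,0],[0,0,0],[0,0,0],[0,0,0],[0,0,0]],"turn":[[0.01,0.032,-0.058],[0.02,0.063,-0.115],[0.02,0.063,-0.115],[0.02,0.063,-0.115],[0.02,0.063,-0.115]],"gripper":[-1,-1,-1,-1,-1]}' 30
python3 -c "
from station import telemetry as t;s=t.state();print(s['ft_torque'],s['joint_pos'])"
```

```text
time: 25.18
tool_pos: [0.5327, 0.297, 0.077]
eef_rot: [0.36, 0.896, 0.259, -0.018]
wrist_force: [1.0, 3.3, 4.0]
gripper_width: 0.0553
gripper_force: 31.7
time: 25.8
tool_pos: [0.533, 0.297, 0.0772]
eef_rot: [0.444, 0.857, 0.256, -0.043]
wrist_force: [0.9, 4.4, 5.7]
gripper_width: 0.0553
gripper_force: 31.7
[ 0.6690628  -0.22015964  0.05576763] [ 0.09180528  0.51510035  1.63268076  0.64233168  0.87929885 -0.91254936]
```

```bash
python3 -m creep '{"travel":[[-0.001,-0.003,0.005],[-0.002,-0.006,0.01],[-0.0034,-0.0107,0.0195],[-0.0034,-0.0107,0.0195],[-0.0034,-0.0107,0.0195]],"turn":[[0,0,0],[0,0,0],[0,0,0],[0,0,0],[0,0,0]],"gripper":[-1,-1,-1,-1,-1]}' 30
python3 -m creep '{"travel":[[0,0,0],[0,0,0],[0,0,0],[0,0,0],[0,0,0]],"turn":[[0,0,0],[0,0,0],[0,0,0],[0,0,0],[0,0,0]],"gripper":[0.5,1,1,1,1]}' 30
python3 -m creep '{"travel":[[-0.01,-0.03,0.053],[-0.03,-0.095,0.173],[-0.045,-0.143,0.26],[-0.045,-0.25,0.35],[-0.045,-0.4,0.4]],"turn":[[0,0,0],[0,0,0],[0,0,0],[0,0,0],[0,0,0]],"gripper":[1,1,1,1,1]}'
python3 -m creep '{"travel":[[0,-0.05,0],[0,-0.1,0],[0,-0.1,0],[0,-0.1,0],[0,-0.1,0]],"turn":[[0,0,0],[0,0,0],[0,0,0],[0,0,0],[0,0,0]],"gripper":[1,1,1,1,1]}'
python3 - <<'E'
from tgt import *
from cap import capfit
print(capfit("side",(160,277))[:3],capfit("top",(187,235))[:3])
for n in("side","top"):
    im,d=optics.snapshot(n); save(f"pics/g_{n}.png",im)
a=cv2.imread("pics/g_side.png")[100:320,230:470]; b=cv2.imread("pics/g_top.png")[100:320,180:470]
cv2.imwrite("pics/g.png",cv2.resize(np.hstack([a,b]),None,fx=1.5,fy=1.5))
E
```

```text
time: 26.42
tool_pos: [0.5316, 0.2927, 0.085]
eef_rot: [0.444, 0.857, 0.256, -0.043]
wrist_force: [2.6, 5.1, 4.7]
gripper_width: 0.0551
gripper_force: 31.8
time: 27.05
tool_pos: [0.5309, 0.2917, 0.0839]
eef_rot: [0.445, 0.858, 0.255, -0.043]
wrist_force: [-0.6, 0.2, 0.2]
gripper_width: 0.0852
gripper_force: 0.0
time: 27.68
tool_pos: [0.5127, 0.1318, 0.2457]
eef_rot: [0.443, 0.858, 0.255, -0.042]
wrist_force: [0.4, 0.6, -0.5]
gripper_width: 0.0854
gripper_force: 0.0
time: 28.3
tool_pos: [0.5127, 0.0933, 0.2437]
eef_rot: [0.444, 0.858, 0.255, -0.043]
wrist_force: [-0.2, -0.3, 0.1]
gripper_width: 0.0856
gripper_force: 0.0
(array([0.5226, 0.2626, 0.1316]), 27.55252456665039, np.int64(205)) (array([0.5218, 0.2677, 0.1341]), 27.52582550048828, np.int64(307))
```

View pics/g.png

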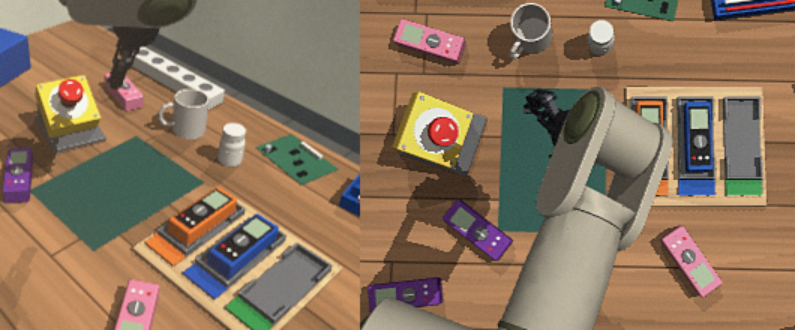

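```bash
python3 - <<'E'
from cap import *
for n,c in(("side",(160,277)),("top",(187,235))):
    A=np.array([capfit(n,c)[0] for _ in range(5)]); print(n,A.mean(0),(A@capfit(n,c)[3]).round(4))
for n,v in(("side",[.5237,.262,.1322]),("top",[.5214,.2672,.1348])): print(np.dot(v,[-.1528,-.4761,.866]))
E
```

```text
side [0.5234 0.2624 0.1316] [-0.0911 -0.0911 -0.0906 -0.091  -0.0909]
top [0.5222 0.2677 0.1344] [-0.0904 -0.091  -0.0908 -0.0911 -0.0908]
-0.09027436
-0.09014703999999998
```

The cap is fully up again (left panel (70,92), within 0.7 mm of its first reading), the meter is in its tray at (200,220), and the robot touches nothing.

```bash
python3 -c "
from station import workorder;print(workorder.hand_in())"
```

```text
the job is handed in; nothing more can be done
None
```

The job is handed in after about 29 s of robot time: the button was pressed until it latched, the orange meter lies face up in the orange-label tray, and the button was then twisted clockwise and is back up (within about 1 mm of its first reading).

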